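# Fit the compressor's intake filter

## Robot

A 6-joint arm with a two-finger parallel gripper is mounted at the origin on the work surface. World frame = base frame: x ahead of the robot, y to its left, z up, the work surface at z = 0. Lengths are in mm, angles in rad, forces in N, time in s.
With the tool pointing down it reaches from about 350 to 975 mm from the base axis. Payload 7.1 kg.
Tool frame: the origin (TCP) lies midway between the tips of the shut fingers; the grasp point (between the pads) lies 19 mm behind it (ctrl.grip_depth is the distance from the TCP to the grasp point, in mm); z points along the fingers, y is the line along which they close (so a half turn about z gives the same grasp; the last joint's range is limited). The gripper opens to 88 mm and grips with 3 to 60 N. Pads are 20 mm wide; open, the fingers measure 115 mm over their backs; the gripper's body (75 mm by 178 mm) begins 61 mm behind the grasp point.
Start: joints at [1.178, 0.423, 1.63, -0, 1.089, -0.019], TCP at [228.19, 581.837, 222.675] pointing down, gripper open.
Joint ranges: [-3, 3], [-0.9, 2.11], [0.09, 2.58], [-1.31, 4.45], [0.11, 2.69], [-2.54, 2.54]. Speed limits (rad/s): [2.39, 2.39, 3.01, 3.14, 3.14, 3.14].

## Interface

Orientations are given as a rotation vector (axis times angle).
In Python, from workcell import get_obs, vision, ctrl gives the robot as it stands.
- The arm moves only by the tool step_arm, never from a script. Its argument "plan" is a list of rows, each a list of 7 numbers: the opening, from -1 (shut) to 1 (fully open), then the shift along the tool's x, y, z as a fraction of full scale, then the turn, a rotation vector about the tool's x, y, z as a fraction of full scale. In form: [[fingers, dx, dy, dz, wx, wy, wz], ...]. A call has 1 to 20 rows; each row shifts and turns the commanded pose from where the row before left it, along the tool's axes as they then stand; what a row does not reach is not made up. Full scale, the value 1, is 50 mm for a shift and 0.12 rad for a turn. A row lasts 1/8 s, in which the tool goes at most 62.5 mm and 10.7 degrees, less where a joint would pass 70% of its speed; a pose out of reach is approached as far as the arm can. A call with a number of a shift or a turn outside -1 to 1 is refused whole. A call with a gripper value outside its range is refused whole. The fingers move at their own pace and stop on an object; the grip force is fixed at half the most. Time passes only in rows, so rows that do not move let the fingers close. It gives the time, the measured TCP pose, the force, the opening and the grip force at its end, in the units of the state.
- get_obs(): the state, without advancing time (a new reading comes with each control period).
- vision.get_image(name): name is "scene" or "top"; returns a dict with "pixels" (420x560x3 uint8, red, green, blue), "depth" (420x560 float32, mm along the optical axis (not along the pixel's ray), 0 where there is no reading), "fx", "fy", "cx", "cy" (pixels), "T" (4x4, takes a point from camera to world coordinates). Camera axes: x right, y down, z forward; pixel columns grow to the right and rows downward; lengths in mm; the calibration is good to about 2 mm. A picture is of the moment at which its call begins.
- ctrl.close_job(): hands the job in; it is judged then, once.
The state is a dict: "t": time; "qpos": joint angles; "qvel": joint speeds; "joint_torque": joint torques, N m; "ee_pos": TCP position; "orientation": TCP orientation; "ft_force": force on the tool from outside, world axes, zero at the start; "moment": the same for the moment, N m; "width": finger opening in mm; "grasp_force": force on a finger pad.
Only numpy, scipy, OpenCV 4.12 (cv2) and the standard library are available. Lean on these libraries where they do the work, as an engineer would, in place of code of your own. Each camera call takes 0.05 s, during which the arm holds its last target. There are 200 camera calls.

## Task

Fit the intake filter to the compressor pump: unlock the grey blanking cap on the pump's neck by twisting it anticlockwise about a fifth of a turn, lift it off and set it down flat in the steel tray, bar upward, without dropping it. Then set the black filter from the bench square on the neck in its place, turn it backward (anticlockwise) until it drops in at the thread starts, and turn it forward until it is fully home on its seat. Leave everything else on the bench where it stands.

Things in the scene. Friction and masses are not known exactly. Their poses are not given: they have to be found in the camera images.
- pump: V-twin compressor pump, blue iron, aluminium heads, fixed. Origin on the bench under its middle, z up. Crankshaft along x, 118 mm up; 206 mm flywheel at the +x end (out to 120 mm), copper pipe on the -x side (out to -80 mm). Two cylinders lean 35 deg from vertical, to +y and -y, each with a 98 mm square finned head, face 165 mm from the crank axis. The +y head carries the neck and the cap.
- fitted_filter (a point): Centre of the top of the filter already fitted on the pump's -y head, a fixed part of the pump and its highest point (about 330 mm above the bench); same make as the loose filter. It stays as it is.
- neck: Aluminium intake neck, 42 mm across, on the +y head. Origin on its axis at the head's face; z out along it, leaning 35 deg from vertical. Height of a cap's or filter's underside along this z: 18.5 mm standing on the stop beads, 14.4 on the thread tops, about 8 dropped in at the thread starts, 3 fully home on the seat. Inside a cap or filter it has 1.6 mm of play all round.
- neck_seat (a point): Centre of the flat seat (66 mm across, 3 mm high) at the neck's foot, where the skirt lands. Axes as the neck's.
- neck_threads (a point): On the neck's axis, level with the flat tops of its four short threads (52 mm across, one per 90 deg). Seen from above, each starts at its anticlockwise end; its underside falls 5 mm in 60 deg clockwise (0.083 mm/deg) to a 6 deg stop bead, 4 mm higher than the thread top, that blocks clockwise turning over and under the thread. Lugs enter or leave only by the 24 deg gap before each start.
- neck_rim (a point): Centre of the neck's tapered rim, 29.5 mm from its origin. Below the threads and gaps a ledge of the same lead carries the lugs, with 0.8 mm of play along the axis: whatever is turned has to follow the lead, rising anticlockwise and sinking clockwise.
- cap: Grey plastic blanking cap, about 60 g, locked on the neck at the start. Origin: centre of its underside; z out of its top; x along its bar. Skirt 62 mm across, 34 mm tall, four lugs inside, within 3 deg of the stops. To unlock turn it anticlockwise about 67 deg; it climbs 5 mm as it turns, then lifts off along the neck. Only friction resists.
- cap_bar (a point): Middle of the cap's moulded bar grip, 46 mm above its underside: 48 mm long (cap x), 14 mm wide (cap y), from 34 to 58 mm above the underside. Axes as the cap's.
- filter: Black round intake filter, 78 mm tall, about 140 g, upright on the bench. Origin: centre of its underside; z up. Skirt 62 mm across to 29 mm up, open below (58 mm), four lugs inside, 90 deg apart, undersides 5 mm up, tips on a 45 mm circle, 7 deg wide. Their angle is not known: find it by feel.
- filter_grip (a point): On the filter's axis 58 mm above its underside, the height to grip its ribbed body (57 to 58 mm across, 29 to 78 mm up). On the neck, pressed lightly and turned anticlockwise, it slides on the thread tops (first dropping 4 mm if it stood on the beads) and within a quarter turn drops 6.5 mm at the starts; then clockwise about 66 deg it goes down 5 mm to the stops, where the turning moment rises.
- tray: Open steel parts tray, 170 x 130 x 28 mm, walls and floor 3 mm, empty, fixed on the bench. Origin under its centre, x along its length, z up.
- screw_jar: Glass jar with a steel lid, 64 mm across, 85 mm tall, upright; origin under its centre. Bystander, loose: to be left where it is.
- oil_bottle: Grey oil bottle with a black cap, 69 mm across, 153 mm tall, upright; origin under its centre. Bystander, loose: to be left where it is.
- mug: White mug, 76 mm across, 85 mm tall, handle out to about 70 mm at its +y side; origin under its centre. Bystander, loose: to be left where it is.
- spanner: Steel spanner, 190 mm, lying along its x axis; origin under its middle. Bystander, loose: to be left where it is.
- driver: Screwdriver, 190 mm, lying along its x axis; origin under its middle. Bystander, loose: to be left where it is.
- stick0: Planed wooden stick, 150 x 20 x 12 mm, lying along its x axis; origin under its middle. Bystander, loose: to be left where it is.
- stick1: Another such stick. Bystander, loose: to be left where it is.
Mind the look-alikes: they are no part of the job. What is shaped like the filter but turquoise is not meant. Of the things that look like the tray, the smaller one is meant.

How it is judged (in metres and radians):
On the way, in this order (a step that is already met when the one before it is completed fails the run):
1. the blanking cap is turned free of the neck and lifted off it (distance between cap and neck above 0.045 m), for 0.1 s.
2. the cap is set down in the tray, still held as it comes down (x of cap in the frame of tray between -0.075 and 0.075 m and y of cap in the frame of tray between -0.055 and 0.055 m and z of cap in the frame of tray below 0.02 m and contact force between the fingers and cap above 0.5 N).
3. the filter is set square on the neck, at the top of the threads (x of filter in the frame of neck between -0.004 and 0.004 m and y of filter in the frame of neck between -0.004 and 0.004 m and angle between the z axis of filter and the z axis of neck, either way round below 0.12 rad and z of filter in the frame of neck below 0.0175 m).
4. the filter has dropped in at the thread starts (x of filter in the frame of neck between -0.004 and 0.004 m and y of filter in the frame of neck between -0.004 and 0.004 m and angle between the z axis of filter and the z axis of neck, either way round below 0.12 rad and z of filter in the frame of neck below 0.0105 m), for 0.1 s.
At the end, for the whole second after the job is handed in: The filter is fully home: underside under 4.2 mm along the neck from its origin (seat: 3 mm), centred within 4 mm, square within 0.12 rad. The cap stands in the tray, bar up within 0.2 rad, underside under 20 mm over the tray's. Both are let go and at rest (x of filter in the frame of neck between -0.004 and 0.004 m and y of filter in the frame of neck between -0.004 and 0.004 m and angle between the z axis of filter and the z axis of neck, either way round below 0.12 rad and z of filter in the frame of neck below 0.0042 m and linear speed of each of filter, cap below 0.02 m/s and angular speed of filter below 0.1 rad/s and x of cap in the frame of tray between -0.075 and 0.075 m and y of cap in the frame of tray between -0.055 and 0.055 m and z of cap in the frame of tray below 0.02 m and angle between cap's own z axis and vertical below 0.2 rad); the robot touches nothing.
It fails at once if a bystander is pushed more than 30 mm or knocked over (distance of any of screw_jar, oil_bottle, mug, spanner, driver, stick0, stick1 from where it was at the start of the episode above 0.03 m or angle between any of screw_jar, oil_bottle, mug's own z axis and vertical above 0.5 rad).
It also fails if it takes over 72 s, if anything falls off the work surface, if the arm or the gripper's body presses on something with over 40 N, if the wrist force passes 120 N, or if a joint passes its speed limit or range.

## Working session

There is one attempt and no reset: what is moved stays moved. The work goes in short steps, Python scripts to look and compute and a tool call to move; the robot and the scene stay as the last step left them, time stands still between calls to the robot, and variables do not carry over. Pictures are saved under pics/ and viewed, at most 10 in all, crops included, and the job is handed in when it is done.

Besides the shell and the picture viewer there is one more tool, called by a JSON object that holds its "fn" and its "kwargs", one argument or row to a line. step_arm: Moves the arm, as the interface text tells. Its arguments: {"type":"object","properties":{"plan":{"type":"array","items":{"type":"array","items":{"type":"number","minimum":-1,"maximum":1}}}},"required":["plan"]}

```bash
mkdir -p pics; cat > h.py <<'E'
import numpy as np, cv2
from scipy.spatial.transform import Rotation as R
from workcell import get_obs, vision, ctrl
def grab(n):
    im=vision.get_image(n); d=im['depth'].astype(float)
    v,u=np.mgrid[:420,:560]
    P=np.stack([(u-im['cx'])/im['fx']*d,(v-im['cy'])/im['fy']*d,d],-1)@im['T'][:3,:3].T+im['T'][:3,3]
    P[d==0]=np.nan
    return im['pixels'],P,im
E
python3 - <<'E'
from h import *
a=[]
for n in ['scene','top']:
    p,P,im=grab(n); np.savez(n+'.npz',p=p,P=P,T=im['T']); cv2.imwrite(f'pics/{n}0.png',cv2.resize(p[:,:,::-1],(784,588),interpolation=cv2.INTER_CUBIC)); print(n,im['T'].round(3).tolist(),im['fx'])
print(get_obs())
E
```

```text
scene [[-0.836, 0.445, -0.322, 816.646], [0.549, 0.69, -0.471, 520.0], [0.012, -0.571, -0.821, 1091.354], [0.0, 0.0, 0.0, 1.0]] 422.6486760295436
top [[-0.005, -0.985, 0.171, 257.765], [-1.0, 0.002, -0.019, 3.317], [0.018, -0.171, -0.985, 1330.719], [0.0, 0.0, 0.0, 1.0]] 433.62054420812484
{'t': 0.1, 'qpos': array([ 1.17800006e+00,  4.23773825e-01,  1.63060468e+00,  1.53703788e-05,
        1.08859914e+00, -1.89857250e-02]), 'qvel': array([ 0.00105784, -0.00141403, -0.00373797,  0.00116575, -0.00193193,
        0.00099657]), 'joint_torque': array([-4.68903363e-05, -5.45616996e+01, -2.74326807e+01,  6.46069064e-02,
        1.87919964e-02,  4.76929962e-07]), 'ee_pos': array([228.00017218, 581.38976254, 221.9770536 ]), 'orientation': array([-5.83723261e-01, -3.08658458e+00,  2.12501542e-03]), 'ft_force': array([ 0.50076701, -0.68273619,  0.23333894]), 'moment': array([ 0.03182485,  0.00567061, -0.00747637]), 'grasp_force': 0.0, 'width': 87.62190841309784}
```

View pics/scene0.png

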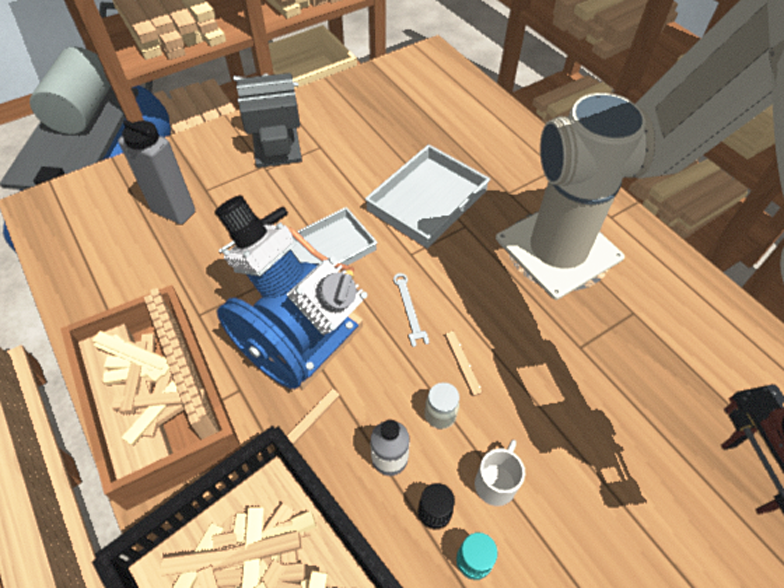

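View pics/top0.png

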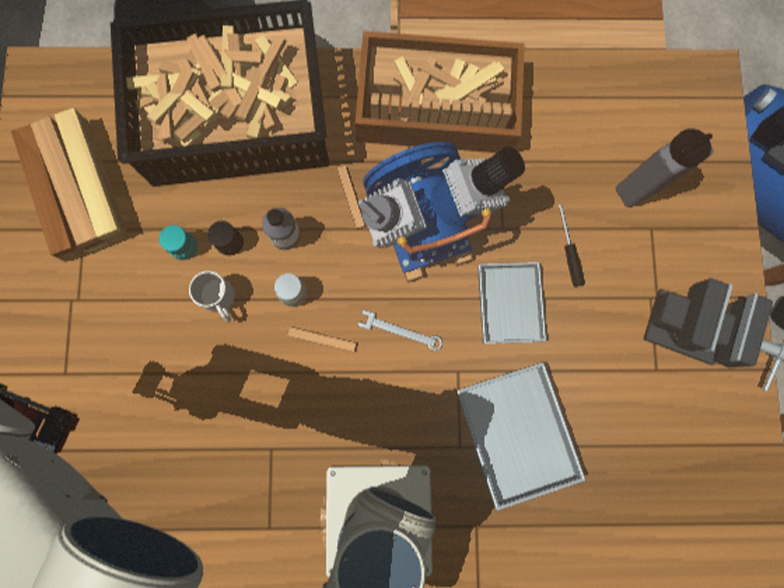

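Scene view: cap at (338,290), pump blue at (290,330), black filter (436,505), turquoise decoy (477,555), small tray (340,238). Top view: cap (380,212), filter (227,237), small tray (513,303).

```bash
python3 - <<'E'
from h import *
S=np.load('scene.npz');T=np.load('top.npz')
a=cv2.resize(S['p'][165:245,195:275,::-1],(400,400),interpolation=cv2.INTER_CUBIC)
b=cv2.resize(T['p'][105:185,230:310,::-1],(400,400),interpolation=cv2.INTER_CUBIC)
cv2.imwrite('pics/crop.png',np.hstack([a,b]))
allP=[]
for n,D in (('s',S),('t',T)):
    p=D['p'].astype(int);P=D['P'];z=P[...,2]
    # filter: dark, near expected location
    v,u=(360,311) if n=='s' else (169,162)
    print(n,'filter pix',P[v,u].round(1), 'cap pix',P[(207,151)[n=='t'],(241,271)[n=='t']].round(1),'tray',P[(170,216)[n=='t'],(243,366)[n=='t']].round(1))
    f=P[v,u]; m=(np.hypot(P[...,0]-f[0],P[...,1]-f[1])<45)&(z>72)&(z<84)
    q=P[m]; c,r=cv2.minEnclosingCircle(q[:,:2].astype(np.float32)); print(' filter top',c,r,np.median(q[:,2]),len(q))
    # tray
    t=P[(170,216)[n=='t'],(243,366)[n=='t']]
    m=(abs(z-28)<5)&(np.hypot(P[...,0]-t[0],P[...,1]-t[1])<125)
    q=P[m]; print(' tray rim',cv2.minAreaRect(q[:,:2].astype(np.float32)),len(q))
    for nm,(uu,vv) in dict(jar=((316,290),(206,206)),bottle=((279,318),(200,163)),mug=((357,340),(150,207))).items():
        u,v=(uu,vv) if 0 else {'jar':((316,283),(206,206)),'bottle':((278,306),(200,158)),'mug':((357,340),(150,207))}[nm][n=='t']
        print(nm,P[v,u].round(0))
E
```

```text
s filter pix [604.4 335.9  78.7] cap pix [586.8  10.5 297.2] tray [ 421.  -304.3    3.9]
 filter top (597.0322265625, 331.0722961425781) 28.948728561401367 77.67667361529453 484
 tray rim ((420.89886474609375, -293.9358825683594), (243.5144500732422, 138.79931640625), 1.5378460884094238) 253
jar [482. 186.  83.]
bottle [614. 208. 154.]
mug [461. 347.   7.]
t filter pix [587.2 318.9  76.6] cap pix [576.5  -3.2 292. ] tray [nan nan nan]
 filter top (595.9957885742188, 331.7733459472656) 28.77287483215332 77.90336718394815 284
 tray rim ((0.0, 0.0), (0.0, 0.0), 0.0) 0
jar [475. 185.  82.]
bottle [601. 196. 144.]
mug [485. 368.   8.]
```

View pics/crop.png

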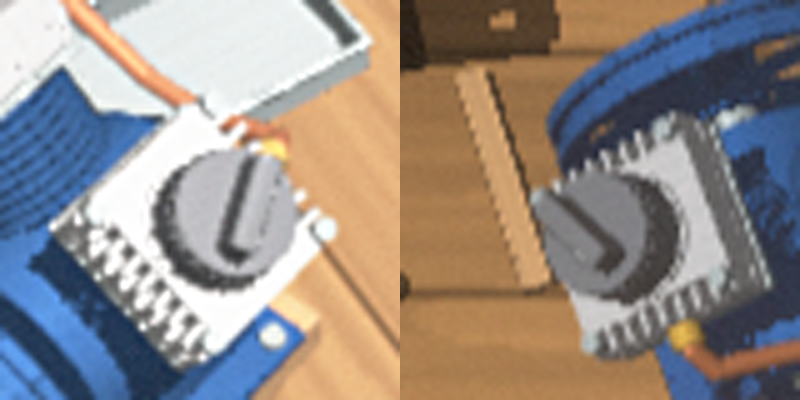

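```bash
cat > fit.py <<'E'
from h import *
from scipy.optimize import least_squares
S=np.load('scene.npz');T=np.load('top.npz')
c0=np.array([580,5,290.])
def pts(D):
    Q=D['P'].reshape(-1,3); return Q[np.linalg.norm(Q-c0,axis=1)<75]
def frame(yaw): return R.from_euler('z',yaw)*R.from_euler('x',-np.deg2rad(35))
def box(q,c,h):
    d=abs(q-c)-h; return np.linalg.norm(np.maximum(d,0),axis=1)+np.minimum(d.max(1),0)
def cyl(q,r,z0,z1):
    d=np.stack([np.hypot(q[:,0],q[:,1])-r,abs(q[:,2]-(z0+z1)/2)-(z1-z0)/2],1)
    return np.linalg.norm(np.maximum(d,0),axis=1)+np.minimum(d.max(1),0)
def sdf(x,Q):
    q=frame(x[3]).inv().apply(Q-x[:3])
    b=R.from_euler('z',-x[4]).apply(q)
    d=np.minimum(cyl(q,31,3,37),box(b,[0,0,49],[24,7,12]))
    hx,hy=x[5:7]
    return np.minimum(d,box(q,[hx,hy,-15],[49,49,15])),q
def fit(Q):
    best=None
    for y in (-.3,0.,.3):
      for a in np.arange(0,np.pi,.4):
        x0=np.r_[c0-frame(y).apply([0,0,30]),y,a,0,0]
        q=sdf(x0,Q)[1]; 
        f=lambda x:np.r_[np.clip(sdf(x,Q)[0],-15,15),x[5:7]*.2]
        r=least_squares(f,x0,loss='soft_l1',f_scale=2)
        if best is None or r.cost<best.cost: best=r
    return best
if __name__=='__main__':
    for nm,Q in (('s',pts(S)),('t',pts(T)),('both',np.r_[pts(S),pts(T)])):
        for it in range(2):
            r=fit(Q); d,q=sdf(r.x,Q); Q=Q[(q[:,2]>-4)&(abs(d)<12)]
        print(nm,len(Q),r.x.round(3),'med|d|',np.median(abs(d)).round(2),'n',frame(r.x[3]).apply([0,0,1]).round(3))
    # free plane of cap top and of head from scene
    for nm,D in (('s',S),('t',T)):
        P=D['P'];z=P[...,2]
        m=(z>20)&(z<34)&(P[...,0]>330)&(P[...,0]<560)&(P[...,1]<-90)&(P[...,1]>-300)
        n,l,st,ce=cv2.connectedComponentsWithStats(m.astype(np.uint8))
        for i in np.argsort(-st[1:,4])[:3]+1: print(nm,'tray',cv2.minAreaRect(P[l==i][:,:2].astype(np.float32)),st[i,4])
E
python3 fit.py
```

```text
s 1303 [ 5.87412e+02 -1.70640e+01  2.53259e+02  3.33000e-01  4.76000e-01
 -1.59400e+00 -3.97400e+00] med|d| 0.94 n [-0.187  0.542  0.819]
t 1081 [ 5.86284e+02 -1.58570e+01  2.52999e+02  3.22000e-01  4.83000e-01
  6.90000e-01  1.55400e+00] med|d| 1.04 n [-0.181  0.544  0.819]
both 2386 [ 5.86923e+02 -1.64700e+01  2.53090e+02  3.21000e-01  3.60900e+00
  3.24000e-01  1.95000e+00] med|d| 1.07 n [-0.181  0.544  0.819]
s tray ((404.8876953125, -239.9432830810547), (119.52423858642578, 57.8918342590332), 35.5175895690918) 103
s tray ((540.1179809570312, -285.17388916015625), (4.7021355628967285, 25.243173599243164), 1.331986904144287) 11
s tray ((518.2003784179688, -94.08744049072266), (5.201083183288574, 12.404349327087402), 80.33338165283203) 9
t tray ((500.1458740234375, -261.10491943359375), (80.79647064208984, 77.35237121582031), 2.6008496284484863) 88
t tray ((398.9209289550781, -235.74569702148438), (99.88687896728516, 44.260467529296875), 32.2072639465332) 85
t tray ((553.1715698242188, -188.11643981933594), (16.5624942779541, 34.07417678833008), 12.614274024963379) 55
```

```bash
python3 - <<'E'
from h import *
for n,cs in (('top',[(479,263),(543,263),(548,341),(484,344),(513,303)]),('scene',[(297,232),(347,209),(377,241),(337,265)])):
    im=vision.get_image(n);T=im['T'];Q=[]
    for u,v in cs:
        d=T[:3,:3]@[(u/1.4-im['cx'])/im['fx'],(v/1.4-im['cy'])/im['fy'],1]; Q.append((T[:3,3]+d*(28-T[2,3])/d[2])[:2].round(1))
    print(n,Q,np.mean(Q[:4],0),[np.linalg.norm(Q[i]-Q[i-1]).round() for i in range(4)])
    for nm,(X,Y,Z) in dict(spanner=(430,-20,5),).items(): pass
    P=grab(n)[1]; m=(P[...,0]>360)&(P[...,0]<560)&(P[...,1]>-300)&(P[...,1]<-100)
    q=P[m]; print('height hist',np.histogram(q[:,2],[-5,1.5,5,10,20,26,31,40,100]))
    f=P[m&(abs(P[...,2]-28)<3)]; print(f[:,:2].min(0),f[:,:2].max(0)); f=P[m&(P[...,2]>1.8)&(P[...,2]<5)];print('floor',cv2.minAreaRect(f[:,:2].astype(np.float32)),np.median(f,0))
E
```

```text
top [array([ 539.7, -223.6]), array([ 539.5, -365.1]), array([ 367.6, -367.4]), array([ 361.7, -228.8]), array([ 450.6, -295. ])] [ 452.125 -296.225] [np.float64(114.0), np.float64(142.0), np.float64(172.0), np.float64(139.0)]
height hist (array([2042, 1205,  402,   49,   29,  144,  106,   71]), array([ -5. ,   1.5,   5. ,  10. ,  20. ,  26. ,  31. ,  40. , 100. ]))
[ 366.4627605  -299.74888755] [ 558.66204181 -171.0347275 ]
floor ((458.9449462890625, -200.05474853515625), (197.08709716796875, 200.03175354003906), 0.4500989615917206) [ 455.64536492 -225.58137145    3.18157129]
scene [array([ 505.6, -356.5]), array([ 370.2, -355.8]), array([ 362.6, -232.1]), array([ 475.5, -221.7])] [ 428.475 -291.525] [np.float64(138.0), np.float64(135.0), np.float64(124.0), np.float64(113.0)]
height hist (array([801, 532, 195,  70,  39,  66,  21,   0]), array([ -5. ,   1.5,   5. ,  10. ,  20. ,  26. ,  31. ,  40. , 100. ]))
[ 366.22602469 -296.57269531] [ 541.95978034 -225.20521383]
floor ((444.07781982421875, -200.42538452148438), (167.7149200439453, 200.60797119140625), 0.5809302926063538) [ 419.17496772 -230.90539722    2.97604149]
```

Neck at (587,-16.5,253) mm, lean azimuth and bar angle are consistent between both views (the height matches the computed 253.2). The filter is at (596.5,331.5), top at 78, and the tray at (452,-296). Moving up and over now.

{"fn": "step_arm", "kwargs": {
  "plan": [
    [1,0,0,-1,0,0,0],
    [1,0,0,-1,0,0,0],
    [1,0,0,-1,0,0,0],
    [1,0,0,-1,0,0,0],
    [1,0,0,-1,0,0,0]
  ]
}}

```text
t: 0.92
ee_pos: [228.1, 581.5, 474.4]
orientation: [0.584, 3.087, 0.0]
ft_force: [-1.0, 1.0, -0.3]
width: 87.8
grasp_force: 0.0
```

```bash
cat > log.py <<'E'
from h import *
o=get_obs()
open('log.txt','a').write(' '.join(map(str,[*o['qpos'],*o['ee_pos'],*o['orientation']]))+'\n')
print(o['t'],o['qpos'].round(3),o['ee_pos'].round(1),o['orientation'].round(3),o['ft_force'].round(1),o['moment'].round(2),round(o['width'],1),round(o['grasp_force'],1))
E
python3 log.py
```

```text
0.925 [ 1.178  0.25   1.314 -0.     1.578 -0.019] [228.1 581.5 474.4] [0.584 3.087 0.   ] [-1.   1.  -0.3] [ 0.01 -0.04  0.02] 87.8 0.0
```

{"fn": "step_arm", "kwargs": {
  "plan": [
    [1,-0.97,-0.53,0,0,0,0],
    [1,-0.97,-0.53,0,0,0,0],
    [1,-0.97,-0.53,0,0,0,0],
    [1,-0.97,-0.53,0,0,0,0],
    [1,-0.97,-0.53,0,0,0,0],
    [1,-0.97,-0.53,0,0,0,0],
    [1,-0.97,-0.53,0,0,0,0],
    [1,-0.97,-0.53,0,0,0,0]
  ]
}}

```text
t: 1.92
ee_pos: [512.8, 241.2, 472.8]
orientation: [0.584, 3.087, 0.0]
ft_force: [-0.7, 0.4, 0.4]
width: 88.0
grasp_force: 0.0
```

```bash
python3 log.py
```

```text
1.925 [ 0.419  0.148  1.442  0.     1.551 -0.778] [512.8 241.2 472.8] [0.584 3.087 0.   ] [-0.7  0.4  0.4] [ 0.01  0.01 -0.03] 88.0 0.0
```

```bash
cat > kin.py <<'E'
from h import *
from scipy.optimize import least_squares
from fit import frame
LO=np.array([-3,-.9,.09,-1.31,.11,-2.54]);HI=np.array([3,2.11,2.58,4.45,2.69,2.54])
def fkR(q): return R.from_euler('z',q[0])*R.from_euler('y',q[1]+q[2])*R.from_euler('z',q[3])*R.from_euler('y',q[4])*R.from_euler('z',q[5]+C)
C=np.pi/2
def fk(q,k):
    a1,L1,L2,d,a3,L6=k
    s=q[1]+q[2]; p=np.array([a1+L1*np.sin(q[1])+L2*np.sin(s)+a3*np.cos(s),0,d+L1*np.cos(q[1])+L2*np.cos(s)-a3*np.sin(s)])
    r=fkR(q); return R.from_euler('z',q[0]).apply(p)+r.apply([0,0,L6]),r
def calib():
    D=np.atleast_2d(np.loadtxt('log.txt')); 
    f=lambda k:np.r_[np.concatenate([fk(x[:6],k)[0]-x[6:9] for x in D]),(k-[0,450,450,300,0,250])*.002]
    r=least_squares(f,[0,450,450,300,0,250]); return r.x,np.abs(r.fun[:-6]).max(),max((fkR(x[:6]).inv()*R.from_rotvec(x[9:])).magnitude() for x in D)
def ik(p,r,k,q0):
    f=lambda q:np.r_[(fk(q,k)[0]-p)/100,(fk(q,k)[1].inv()*r).as_rotvec()]
    s=least_squares(f,np.clip(q0,LO+.01,HI-.01),bounds=(LO,HI)); return s.x,np.abs(s.fun).max()
N0=np.array([587,-16.5,253.1]);YAW=.323;BAR=.475
F=frame(YAW)
E
python3 - <<'E'
from kin import *
o='1.178 0.423774 1.630605 0.0000154 1.0886 -0.018986 228.0 581.39 221.977 -0.58372 -3.08658 0.0021\n'
open('log.txt','a').write(o)
k,e,er=calib(); print(k.round(1),e,er)
n=F.apply([0,0,1])
for h in (40,130):
  for off in (0,np.pi):
    for turn in (0,1.17):
      th=BAR+off+turn
      y=F.apply([-np.sin(th),np.cos(th),0]); z=-n; x=np.cross(y,z)
      r=R.from_matrix(np.stack([x,y,z],1))
      for q4 in (-.5,.7,2.6):
       for q6 in (-1.5,1.5):
        q,err=ik(N0+n*h,r,k,[0.3,.3,1.5,q4,1.5,q6])
        if err<.01: print(h,round(off),turn,q.round(2))
E
```

```text
[  0.  563.2 484.8 374.9  77.3 372.4] 10.993605895379744 1.7953990346748035e-05
40 0 0 [ 0.39  0.32  1.8  -0.67  1.16 -1.66]
40 0 0 [ 0.39  0.32  1.8  -0.67  1.16 -1.66]
40 3 0 [ 0.39  0.32  1.8  -0.67  1.16  1.48]
40 3 0 [ 0.39  0.32  1.8  -0.67  1.16  1.48]
40 3 0 [ 0.39  0.32  1.8  -0.67  1.16  1.48]
40 3 0 [ 0.39  0.32  1.8  -0.67  1.16  1.48]
40 3 0 [ 0.39  0.32  1.8  -0.67  1.16  1.48]
40 3 1.17 [ 0.39  0.32  1.8  -0.67  1.16  0.31]
40 3 1.17 [ 0.39  0.32  1.8  -0.67  1.16  0.31]
40 3 1.17 [ 0.39  0.32  1.8  -0.67  1.16  0.31]
40 3 1.17 [ 0.39  0.32  1.8  -0.67  1.16  0.31]
40 3 1.17 [ 0.39  0.32  1.8  -0.67  1.16  0.31]
130 0 0 [ 0.48  0.25  1.71 -0.62  1.34 -1.69]
130 0 0 [ 0.48  0.25  1.71 -0.62  1.34 -1.69]
130 3 0 [ 0.48  0.25  1.71 -0.62  1.34  1.45]
130 3 0 [ 0.48  0.25  1.71 -0.62  1.34  1.45]
130 3 0 [ 0.48  0.25  1.71 -0.62  1.34  1.45]
130 3 0 [ 0.48  0.25  1.71 -0.62  1.34  1.45]
130 3 0 [ 0.48  0.25  1.71 -0.62  1.34  1.45]
130 3 1.17 [ 0.48  0.25  1.71 -0.62  1.34  0.28]
130 3 1.17 [ 0.48  0.25  1.71 -0.62  1.34  0.28]
130 3 1.17 [ 0.48  0.25  1.71 -0.62  1.34  0.28]
130 3 1.17 [ 0.48  0.25  1.71 -0.62  1.34  0.28]
130 3 1.17 [ 0.48  0.25  1.71 -0.62  1.34  0.28]
```

```bash
cat >> kin.py <<'E'
def to(p,r,o=None):
    "tool-frame turn (in .12 rad units) then shift in the turned tool axes (50 mm units)"
    o=o or get_obs(); r0=R.from_rotvec(o['orientation'])
    w=(r0.inv()*r).as_rotvec(); d=r.inv().apply(np.asarray(p)-o['ee_pos'])
    print('turn units',(w/.12).round(2),'|w|/.12',round(np.linalg.norm(w)/.12,1),'shift units',(d/50).round(3),'shift in old axes',(r0.inv().apply(np.asarray(p)-o['ee_pos'])/50).round(3))
def necktool(th):
    "tool pointing into the neck, tool y at angle th+90deg in neck frame"
    y=F.apply([-np.sin(th),np.cos(th),0]); z=-F.apply([0,0,1]); return R.from_matrix(np.stack([np.cross(y,z),y,z],1))
def neck(h): return N0+F.apply([0,0,h])
E
python3 - <<'E'
from kin import *
to(neck(130),necktool(BAR+np.pi))
E
```

```text
turn units [-0.66 -5.95 15.83] |w|/.12 16.9 shift units [-1.059  1.558  4.072] shift in old axes [-2.306 -3.113  2.263]
```

{"fn": "step_arm", "kwargs": {
  "plan": [
    [1,0,0,0,-0.037,-0.33,0.88],
    [1,0,0,0,-0.037,-0.33,0.88],
    [1,0,0,0,-0.037,-0.33,0.88],
    [1,0,0,0,-0.037,-0.33,0.88],
    [1,0,0,0,-0.037,-0.33,0.88],
    [1,0,0,0,-0.037,-0.33,0.88],
    [1,0,0,0,-0.037,-0.33,0.88],
    [1,0,0,0,-0.037,-0.33,0.88],
    [1,0,0,0,-0.037,-0.33,0.88],
    [1,0,0,0,-0.037,-0.33,0.88],
    [1,0,0,0,-0.037,-0.33,0.88],
    [1,0,0,0,-0.037,-0.33,0.88],
    [1,0,0,0,-0.037,-0.33,0.88],
    [1,0,0,0,-0.037,-0.33,0.88],
    [1,0,0,0,-0.037,-0.33,0.88],
    [1,0,0,0,-0.037,-0.33,0.88],
    [1,0,0,0,-0.037,-0.33,0.88],
    [1,0,0,0,-0.037,-0.33,0.88]
  ]
}}

```text
t: 4.18
ee_pos: [511.8, 242.9, 472.6]
orientation: [2.336, 0.978, -0.06]
ft_force: [-0.2, -0.3, -0.5]
width: 87.8
grasp_force: 0.0
```

{"fn": "step_arm", "kwargs": {
  "plan": [
    [1,-0.21,0.31,0.81,0,0,0],
    [1,-0.21,0.31,0.81,0,0,0],
    [1,-0.21,0.31,0.81,0,0,0],
    [1,-0.21,0.31,0.81,0,0,0],
    [1,-0.21,0.31,0.81,0,0,0],
    [1,0,0,0,0,0,0]
  ]
}}

```text
t: 4.92
ee_pos: [561.2, 54.7, 358.2]
orientation: [2.336, 0.98, -0.066]
ft_force: [0.3, 0.2, 0.2]
width: 88.0
grasp_force: 0.0
```

```bash
python3 log.py; python3 - <<'E'
from kin import *
print(calib())
to(neck(130),necktool(BAR+np.pi))
to(neck(40),necktool(BAR+np.pi))
p,P,im=grab('top'); s,PS,_=grab('scene')
a=cv2.resize(p[80:240,200:360,::-1],(400,400),interpolation=cv2.INTER_CUBIC);b=cv2.resize(s[110:270,160:320,::-1],(400,400),interpolation=cv2.INTER_CUBIC)
cv2.imwrite('pics/appr.png',np.hstack([a,b]))
E
```

```text
4.925 [ 0.394  0.232  1.71  -0.632  1.312  1.372] [561.2  54.7 358.2] [ 2.336  0.98  -0.066] [0.3 0.2 0.2] [0.19 0.19 0.05] 88.0 0.0
(array([  1.34275585, 571.39000831, 481.90899211, 288.87545902,
        81.61491479, 289.89585305]), np.float64(11.157082488555119), 1.7953990346748035e-05)
turn units [-0.03  0.03 -0.02] |w|/.12 0.0 shift units [ 0.017  0.047 -0.01 ] shift in old axes [ 0.017  0.047 -0.01 ]
turn units [-0.03  0.03 -0.02] |w|/.12 0.0 shift units [0.017 0.047 1.79 ] shift in old axes [0.024 0.053 1.79 ]
```

View pics/appr.png

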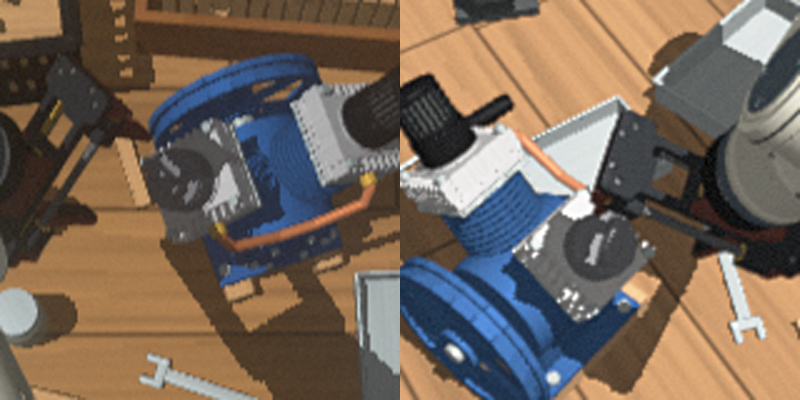

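Both crops show the fingers straddling the cap's axis, square to its bar (bar at (180,182) in the top crop). Descending.

{"fn": "step_arm", "kwargs": {
  "plan": [
    [1,0.01,0.02,0.6,-0.03,0.03,0],
    [1,0.01,0.02,0.6,0,0,0],
    [1,0,0.01,0.4,0,0,0],
    [1,0,0,0.16,0,0,0],
    [1,0,0,0,0,0,0]
  ]
}}

```text
t: 5.65
ee_pos: [581.1, 9.3, 289.2]
orientation: [2.332, 0.984, -0.053]
ft_force: [0.5, 0.2, 0.2]
width: 87.7
grasp_force: 0.0
```

{"fn": "step_arm", "kwargs": {
  "plan": [
    [-1,0,0,0,0,0,0],
    [-1,0,0,0,0,0,0],
    [-1,0,0,0,0,0,0],
    [-1,0,0,0,0,0,0],
    [-1,0,0,0,0,0,0],
    [-1,0,0,0,0,0,0]
  ]
}}

```text
t: 6.4
ee_pos: [580.9, 8.5, 288.7]
orientation: [2.332, 0.984, -0.054]
ft_force: [0.9, -0.3, -0.8]
width: 31.3
grasp_force: 0.0
```

```bash
python3 log.py; python3 - <<'E'
from kin import *
to(neck(40),necktool(BAR+np.pi))
o=get_obs(); print('force neck axes',F.inv().apply(o['ft_force']).round(1),F.inv().apply(o['moment']).round(2))
E
```

```text
6.4 [ 0.304  0.305  1.784 -0.684  1.139  1.399] [580.9   8.5 288.7] [ 2.332  0.984 -0.054] [ 0.9 -0.3 -0.8] [0.17 0.17 0.06] 31.3 0.0
turn units [ 0.02 -0.04 -0.01] |w|/.12 0.0 shift units [-0.043 -0.009  0.079] shift in old axes [-0.044 -0.009  0.078]
force neck axes [ 0.7 -0.  -1. ] [0.21 0.06 0.11]
```

{"fn": "step_arm", "kwargs": {
  "plan": [
    [-1,-0.04,0,0.06,0,0,0],
    [-1,0,0,0,0,0,0],
    [-1,0,0,0,0,0,0],
    [-1,0,0,0,0,0,0],
    [-1,0,0,0,0,0,0]
  ]
}}

```text
t: 7.02
ee_pos: [579.7, 5.5, 286.6]
orientation: [2.333, 0.984, -0.055]
ft_force: [-1.0, -0.8, -1.8]
width: 13.7
grasp_force: 30.0
```

```bash
python3 log.py; python3 - <<'E'
from kin import *
to(neck(40),necktool(BAR+np.pi))
o=get_obs(); print('force neck axes',F.inv().apply(o['ft_force']).round(1),F.inv().apply(o['moment']).round(2))
E
```

```text
7.025 [ 0.299  0.304  1.79  -0.686  1.132  1.4  ] [579.7   5.5 286.6] [ 2.333  0.984 -0.055] [-1.  -0.8 -1.8] [ 0.16  0.47 -0.17] 13.7 30.0
turn units [ 0.02 -0.03 -0.01] |w|/.12 0.0 shift units [ 0.001 -0.005  0.016] shift in old axes [ 0.    -0.005  0.016]
force neck axes [-1.2  0.6 -1.7] [0.3  0.42 0.08]
```

{"fn": "step_arm", "kwargs": {
  "plan": [
    [-1,0,0,-0.006,0,0,-0.6],
    [-1,0,0,-0.007,0,0,-0.6],
    [-1,0,0,-0.007,0,0,-0.6],
    [-1,0,0,-0.007,0,0,-0.6],
    [-1,0,0,-0.007,0,0,-0.6],
    [-1,0,0,-0.007,0,0,-0.6],
    [-1,0,0,0,0,0,0]
  ]
}}

```text
t: 7.9
ee_pos: [579.8, 6.7, 288.3]
orientation: [2.079, 1.468, -0.224]
ft_force: [1.0, -1.8, -3.5]
width: 14.0
grasp_force: 30.0
```

```bash
cat > st.py <<'E'
from kin import *
import sys
o=get_obs(); r=R.from_rotvec(o['orientation']); p=F.inv().apply(o['ee_pos']-N0); y=F.inv().apply(r.apply([0,1,0])); z=F.inv().apply(r.apply([0,0,1]))
print('t',round(o['t'],2),'TCP in neck',p.round(2),'ang deg',round(np.rad2deg(np.arctan2(-y[0],y[1])),1),'z',z.round(3),'f',F.inv().apply(o['ft_force']).round(1),'m',F.inv().apply(o['moment']).round(2),'w',round(o['width'],1),'g',round(o['grasp_force'],1),'q6',o['qpos'][5].round(2))
E
python3 st.py
```

```text
t 7.9 TCP in neck [ 0.5  -0.29 42.82] ang deg -128.1 z [ 0.005 -0.    -1.   ] f [ 0.4  0.4 -4. ] m [ 0.22 -0.13  0.02] w 14.0 g 30.0 q6 0.97
```

{"fn": "step_arm", "kwargs": {
  "plan": [
    [-1,0,0,-0.009,0,0,-0.8],
    [-1,0,0,-0.009,0,0,-0.8],
    [-1,0,0,-0.009,0,0,-0.8],
    [-1,0,0,-0.009,0,0,-0.8],
    [-1,0,0,-0.009,0,0,-0.8],
    [-1,0,0,-0.008,0,0,-0.8],
    [-1,0,0,0,0,0,-0.8],
    [-1,0,0,0,0,0,-0.8],
    [-1,0,0,0,0,0,0]
  ]
}}

```text
t: 9.02
ee_pos: [579.2, 8.4, 290.9]
orientation: [1.417, 2.197, -0.509]
ft_force: [-0.5, 0.5, 0.9]
width: 13.8
grasp_force: 30.0
```

```bash
python3 st.py
```

```text
t 9.03 TCP in neck [ 0.47 -0.32 45.97] ang deg -84.2 z [ 0.005 -0.    -1.   ] f [-0.3  0.   1.1] m [ 0.44  0.19 -0.01] w 13.8 g 30.0 q6 0.2
```

{"fn": "step_arm", "kwargs": {
  "plan": [
    [-1,0,0,-0.06,0,0,0],
    [-1,0,0,-0.06,0,0,0],
    [-1,0,0,0,0,0,0]
  ]
}}

```text
t: 9.4
ee_pos: [578.1, 11.6, 295.9]
orientation: [1.416, 2.199, -0.51]
ft_force: [-0.1, -0.5, -1.0]
width: 14.2
grasp_force: 30.0
```

```bash
python3 st.py
```

```text
t 9.4 TCP in neck [ 0.49 -0.4  51.95] ang deg -84.2 z [ 0.005 -0.    -1.   ] f [-0.3  0.2 -1. ] m [0.29 0.03 0.03] w 14.2 g 30.0 q6 0.2
```

{"fn": "step_arm", "kwargs": {
  "plan": [
    [-1,0,0,-0.6,0,0,0],
    [-1,0,0,-0.9,0,0,0],
    [-1,0,0,-0.9,0,0,0],
    [-1,0,0,0,0,0,0]
  ]
}}

```text
t: 9.9
ee_pos: [556.6, 78.2, 396.7]
orientation: [1.414, 2.197, -0.503]
ft_force: [0.1, 0.0, -1.5]
width: 13.8
grasp_force: 30.0
```

```bash
python3 st.py; python3 log.py; python3 - <<'E'
from kin import *
o=get_obs(); r=R.from_rotvec(o['orientation']); z=r.apply([0,0,1]); D=np.array([0,0,-1.])
a=np.cross(z,D); s=np.linalg.norm(a); rt=R.from_rotvec(a/s*np.arcsin(s))*r
y=rt.apply([0,1,0]); print('y az',np.arctan2(y[1],y[0]))
# swap: q6 = q1 - azimuth for pointing down
print('q6 at tray',np.arctan2(-296,452)-np.arctan2(y[1],y[0]))
to([452,-296,200],rt)
E
```

```text
t 9.9 TCP in neck [  1.27  -0.89 174.72] ang deg -84.2 z [ 0.011  0.    -1.   ] f [ 0.1  0.8 -1.2] m [0.32 0.06 0.01] w 13.8 g 30.0 q6 0.16
9.9 [ 0.437  0.201  1.662 -0.62   1.386  0.161] [556.6  78.2 396.7] [ 1.414  2.197 -0.503] [ 0.1  0.  -1.5] [ 0.29  0.15 -0.02] 13.8 30.0
y az 0.4271968845949358
q6 at tray -1.0069861204757322
turn units [-0.43  5.07 -0.  ] |w|/.12 5.1 shift units [-5.945 -5.006  3.935] shift in old axes [-2.553 -4.716  6.865]
```

{"fn": "step_arm", "kwargs": {
  "plan": [
    [-1,0,0,0,-0.07,0.845,0],
    [-1,0,0,0,-0.07,0.845,0],
    [-1,0,0,0,-0.07,0.845,0],
    [-1,0,0,0,-0.07,0.845,0],
    [-1,0,0,0,-0.07,0.845,0],
    [-1,0,0,0,-0.07,0.845,0],
    [-1,-0.74,-0.63,0,0,0,0],
    [-1,-0.74,-0.63,0,0,0,0],
    [-1,-0.74,-0.63,0,0,0,0],
    [-1,-0.74,-0.63,0,0,0,0],
    [-1,-0.74,-0.63,0,0,0,0],
    [-1,-0.74,-0.63,0,0,0,0],
    [-1,-0.74,-0.63,0,0,0,0],
    [-1,-0.74,-0.63,0,0,0,0],
    [-1,0,0,0.9,0,0,0],
    [-1,0,0,0.9,0,0,0],
    [-1,0,0,0.9,0,0,0],
    [-1,0,0,0.9,0,0,0],
    [-1,0,0,0.9,0,0,0],
    [-1,0,0,0,0,0,0]
  ]
}}

```text
t: 12.4
ee_pos: [443.2, -296.3, 166.9]
orientation: [-1.697, -2.628, 0.01]
ft_force: [-0.9, -0.1, 0.1]
width: 13.7
grasp_force: 30.0
```

```bash
python3 log.py; python3 - <<'E'
from kin import *
o=get_obs(); print(R.from_rotvec(o['orientation']).as_matrix().round(3).tolist())
p,P,im=grab('top'); s,PS,_=grab('scene')
a=cv2.resize(p[140:300,290:450,::-1],(400,400),interpolation=cv2.INTER_CUBIC);b=cv2.resize(s[80:240,170:330,::-1],(400,400),interpolation=cv2.INTER_CUBIC)
cv2.imwrite('pics/tray.png',np.hstack([a,b]))
E
```

```text
12.4 [-0.608  0.371  1.867 -0.009  0.917 -1.026] [ 443.2 -296.3  166.9] [-1.697 -2.628  0.01 ] [-0.9 -0.1  0.1] [-0.   -0.02 -0.01] 13.7 30.0
[[-0.411, 0.911, -0.014], [0.912, 0.411, 0.002], [0.008, -0.012, -1.0]]
```

View pics/tray.png

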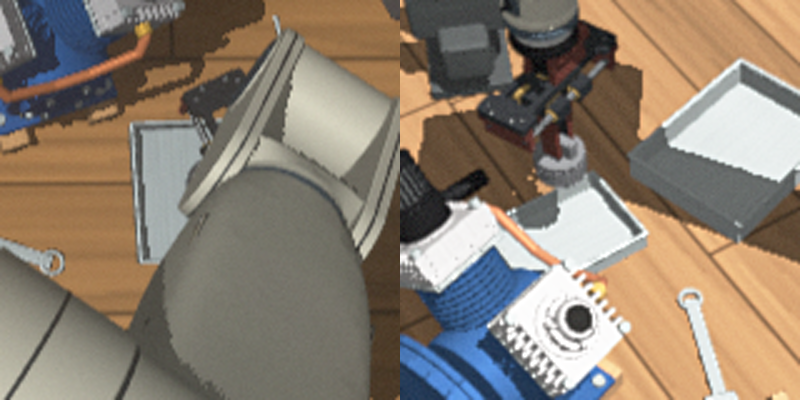

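Right crop: cap held over the tray at (560,160), and the bare neck is visible at (575,320). Setting the cap down.

{"fn": "step_arm", "kwargs": {
  "plan": [
    [-1,-0.03,0.06,0.7,0,0,0],
    [-1,-0.03,0.06,0.7,0,0,0],
    [-1,0,0,0.6,0,0,0],
    [-1,0,0,0.4,0,0,0],
    [-1,0,0,0,0,0,0]
  ]
}}

```text
t: 13.12
ee_pos: [452.8, -298.8, 51.3]
orientation: [-1.701, -2.637, 0.01]
ft_force: [-0.1, 0.8, -0.3]
width: 13.8
grasp_force: 30.0
```

{"fn": "step_arm", "kwargs": {
  "plan": [
    [-1,0,0,0.04,0,0,0],
    [-1,0,0,0.02,0,0,0],
    [-1,0,0,0,0,0,0]
  ]
}}

```text
t: 13.5
ee_pos: [452.7, -298.7, 48.5]
orientation: [-1.701, -2.638, 0.01]
ft_force: [0.2, -0.0, -1.2]
width: 13.5
grasp_force: 30.0
```

{"fn": "step_arm", "kwargs": {
  "plan": [
    [-1,0,0,0.04,0,0,0],
    [-1,0,0,0.04,0,0,0],
    [-1,0,0,0.03,0,0,0],
    [-1,0,0,0,0,0,0]
  ]
}}

```text
t: 14.0
ee_pos: [452.1, -298.3, 41.9]
orientation: [-1.7, -2.636, 0.01]
ft_force: [-0.8, -0.4, -1.0]
width: 13.9
grasp_force: 30.0
```

{"fn": "step_arm", "kwargs": {
  "plan": [
    [-1,0,0,0.02,0,0,0],
    [-1,0,0,0.02,0,0,0],
    [-1,0,0,0,0,0,0]
  ]
}}

```text
t: 14.38
ee_pos: [452.3, -298.5, 40.6]
orientation: [-1.701, -2.637, 0.01]
ft_force: [-1.4, 0.3, 5.3]
width: 13.5
grasp_force: 30.0
```

{"fn": "step_arm", "kwargs": {
  "plan": [
    [-0.3,0,0,0,0,0,0],
    [0,0,0,0,0,0,0],
    [1,0,0,0,0,0,0],
    [1,0,0,-0.4,0,0,0],
    [1,0,0,-1,0,0,0],
    [1,0,0,-1,0,0,0],
    [1,0,0,-1,0,0,0],
    [1,0,0,-1,0,0,0],
    [1,0,0,-1,0,0,0],
    [1,0,0,-1,0,0,0],
    [1,0,0,0,0,0,0]
  ]
}}

```text
t: 15.75
ee_pos: [456.1, -298.5, 364.5]
orientation: [1.701, 2.637, -0.01]
ft_force: [0.3, -0.3, -0.2]
width: 87.5
grasp_force: 0.0
```

```bash
python3 log.py; python3 - <<'E'
from kin import *
k,e,_=calib(); print(k.round(1),e)
p,P,im=grab('scene')
m=(abs(P[...,0]-452)<45)&(abs(P[...,1]+298)<45)&(P[...,2]>8)&(P[...,2]<75); q=P[m]; print(len(q),np.histogram(q[:,2],[8,20,30,35,40,50,58,64,75]),q[q[:,2]>33].mean(0))
# q6 at neck for tool angles, neck h
for th in np.arange(-180,180,30):
    for q6 in (-1.5,0,1.5):
        q,err=ik(neck(80),necktool(np.deg2rad(th)),k,[.35,.3,1.75,-.65,1.2,q6])
        if err<.01: print(th,q.round(2)); break
# down pose above filter, y azimuth choice, q6=q1-az
print('q1',np.arctan2(331.5,596.5))
E
```

```text
15.75 [-0.598  0.165  1.653 -0.007  1.32  -1.021] [ 456.1 -298.5  364.5] [ 1.701  2.637 -0.01 ] [ 0.3 -0.3 -0.2] [-0.04  0.08 -0.01] 87.5 0.0
[  1.6 568.1 482.2 290.1  79.3 289.7] 11.167094820836951
341 (array([ 44,  43,  34, 108,  37,  28,  42,   5]), array([ 8, 20, 30, 35, 40, 50, 58, 64, 75])) [ 457.83670159 -294.26796969   44.83891384]
-180 [ 0.34  0.27  1.75 -0.66  1.22  1.86]
-150 [ 0.34  0.27  1.75 -0.66  1.22  1.33]
-120 [ 0.34  0.27  1.75 -0.66  1.22  0.81]
-90 [ 0.34  0.27  1.75 -0.66  1.22  0.29]
-60 [ 0.34  0.27  1.75 -0.66  1.22 -0.24]
-30 [ 0.34  0.27  1.75 -0.66  1.22 -0.76]
0 [ 0.34  0.27  1.75 -0.66  1.22 -1.29]
30 [ 0.34  0.27  1.75 -0.66  1.22 -1.81]
60 [ 0.34  0.27  1.75 -0.66  1.22 -2.33]
150 [ 0.34  0.27  1.75 -0.66  1.22  2.38]
q1 0.5072408328855404
```

```bash
python3 - <<'E'
from kin import *
P=np.load('top.npz')['P']; 
for zlo in (20,60,100):
    m=(P[...,0]>520)&(P[...,0]<760)&(P[...,1]>230)&(P[...,1]<520)&(P[...,2]>zlo)
    q=P[m]; q=q[np.hypot(q[:,0]-596.5,q[:,1]-331.5)>40]; d=q[:,:2]-[596.5,331.5]
    a=np.rad2deg(np.arctan2(d[:,1],d[:,0])).round(-1)%360
    print(zlo,{int(t):int(np.hypot(*d[a==t].T).min()) for t in np.unique(a)})
yy=np.array([1.,0,0]);zz=np.array([0,0,-1.]);rt=R.from_matrix(np.stack([np.cross(yy,zz),yy,zz],1))
to([596.5,331.5,200],rt)
E
```

```text
20 {0: 140, 10: 141, 20: 141, 30: 149, 40: 161, 50: 177, 60: 214, 80: 78, 90: 72, 100: 73, 110: 77, 260: 101, 270: 94, 280: 90, 290: 97, 330: 165, 340: 152, 350: 143}
60 {0: 140, 10: 141, 20: 141, 30: 149, 40: 161, 50: 177, 60: 214, 80: 82, 90: 74, 100: 75, 110: 78, 260: 101, 270: 94, 280: 90, 290: 97, 330: 165, 340: 152, 350: 143}
100 {0: 140, 10: 141, 20: 141, 30: 149, 40: 161, 50: 177, 60: 214, 270: 94, 280: 90, 290: 97, 330: 165, 340: 152, 350: 143}
turn units [-0.04  0.04  3.54] |w|/.12 3.5 shift units [12.585  2.829  3.237] shift in old axes [10.309  7.784  3.161]
```

{"fn": "step_arm", "kwargs": {
  "plan": [
    [1,0,0,0,-0.01,0.01,0.885],
    [1,0,0,0,-0.01,0.01,0.885],
    [1,0,0,0,-0.01,0.01,0.885],
    [1,0,0,0,-0.01,0.01,0.885],
    [1,0.97,0.22,0,0,0,0],
    [1,0.97,0.22,0,0,0,0],
    [1,0.97,0.22,0,0,0,0],
    [1,0.97,0.22,0,0,0,0],
    [1,0.97,0.22,0,0,0,0],
    [1,0.97,0.22,0,0,0,0],
    [1,0.97,0.22,0,0,0,0],
    [1,0.97,0.22,0,0,0,0],
    [1,0.97,0.22,0,0,0,0],
    [1,0.97,0.22,0,0,0,0],
    [1,0.97,0.22,0,0,0,0],
    [1,0.97,0.22,0,0,0,0],
    [1,0.97,0.22,0,0,0,0],
    [1,0,0,0,0,0,0]
  ]
}}

```text
t: 18.05
ee_pos: [596.6, 335.7, 357.9]
orientation: [-2.214, -2.221, 0.007]
ft_force: [-0.5, -0.3, 0.2]
width: 87.7
grasp_force: 0.0
```

```bash
python3 log.py; python3 - <<'E'
from kin import *
yy=np.array([1.,0,0]);zz=np.array([0,0,-1.]);rt=R.from_matrix(np.stack([np.cross(yy,zz),yy,zz],1))
to([596.5,331.5,130],rt)
E
```

```text
18.05 [0.493 0.406 1.342 0.004 1.399 0.489] [596.6 335.7 357.9] [-2.214 -2.221  0.007] [-0.5 -0.3  0.2] [-0.08  0.06  0.02] 87.7 0.0
turn units [-0.06 -0.01  0.03] |w|/.12 0.1 shift units [-8.400e-02 -1.000e-03  4.559e+00] shift in old axes [-0.088  0.031  4.559]
```

{"fn": "step_arm", "kwargs": {
  "plan": [
    [1,-0.02,0,0.95,-0.06,0,0.03],
    [1,-0.02,0,0.95,0,0,0],
    [1,-0.02,0,0.95,0,0,0],
    [1,-0.02,0,0.95,0,0,0],
    [1,-0.01,0,0.9,0,0,0],
    [1,0,0,0,0,0,0]
  ]
}}

```text
t: 18.8
ee_pos: [594.5, 326.3, 121.5]
orientation: [-2.225, -2.215, 0.008]
ft_force: [-0.8, -0.5, 0.4]
width: 88.1
grasp_force: 0.0
```

```bash
python3 log.py; python3 - <<'E'
from kin import *
yy=np.array([1.,0,0]);zz=np.array([0,0,-1.]);rt=R.from_matrix(np.stack([np.cross(yy,zz),yy,zz],1))
to([596.5,331.5,39],rt)
E
```

```text
18.8 [0.484 0.617 1.561 0.    0.969 0.488] [594.5 326.3 121.5] [-2.225 -2.215  0.008] [-0.8 -0.5  0.4] [-0.09  0.04 -0.02] 88.1 0.0
turn units [-0.04  0.02 -0.03] |w|/.12 0.1 shift units [0.104 0.04  1.65 ] shift in old axes [0.108 0.048 1.65 ]
```

{"fn": "step_arm", "kwargs": {
  "plan": [
    [1,0.1,0.04,0,0,0,0],
    [1,0,0,0.5,0,0,0],
    [1,0,0,0.5,0,0,0],
    [1,0,0,0.4,0,0,0],
    [1,0,0,0.2,0,0,0],
    [1,0,0,0,0,0,0]
  ]
}}

```text
t: 19.55
ee_pos: [600.3, 334.5, 46.4]
orientation: [2.225, 2.217, 0.007]
ft_force: [0.3, -0.0, 0.1]
width: 87.6
grasp_force: 0.0
```

```bash
python3 log.py; python3 - <<'E'
from kin import *
yy=np.array([1.,0,0]);zz=np.array([0,0,-1.]);rt=R.from_matrix(np.stack([np.cross(yy,zz),yy,zz],1))
to([596.5,331.5,39],rt)
E
```

```text
19.55 [4.910e-01 7.240e-01 1.569e+00 1.000e-03 8.450e-01 4.940e-01] [600.3 334.5  46.4] [2.225 2.217 0.007] [ 0.3 -0.   0.1] [-0.08  0.05  0.  ] 87.6 0.0
turn units [ 0.03 -0.02 -0.03] |w|/.12 0.0 shift units [-0.06  -0.077  0.147] shift in old axes [-0.061 -0.077  0.147]
```

{"fn": "step_arm", "kwargs": {
  "plan": [
    [1,-0.05,-0.06,0.1,0,0,0],
    [1,0,0,0,0,0,0],
    [1,0,0,0,0,0,0]
  ]
}}

```text
t: 19.92
ee_pos: [597.5, 332.0, 41.8]
orientation: [2.225, 2.217, 0.008]
ft_force: [0.3, 0.0, 0.4]
width: 88.0
grasp_force: 0.0
```

{"fn": "step_arm", "kwargs": {
  "plan": [
    [-1,0,-0.02,0.05,0,0,0],
    [-1,0,0,0,0,0,0],
    [-1,0,0,0,0,0,0],
    [-1,0,0,0,0,0,0],
    [-1,0,0,0,0,0,0],
    [-1,0,0,0,0,0,0]
  ]
}}

```text
t: 20.68
ee_pos: [596.3, 332.0, 38.9]
orientation: [2.225, 2.217, 0.007]
ft_force: [0.1, 0.1, -0.5]
width: 57.3
grasp_force: 30.0
```

```bash
python3 log.py; python3 - <<'E'
from kin import *
o=get_obs(); print(R.from_rotvec(o['orientation']).as_matrix().round(4).tolist())
E
```

```text
20.675 [4.900e-01 7.290e-01 1.582e+00 1.000e-03 8.270e-01 4.930e-01] [596.3 332.   38.9] [2.225 2.217 0.007] [ 0.1  0.1 -0.5] [-0.07  0.05  0.05] 57.3 30.0
[[0.0035, 1.0, 0.004], [1.0, -0.0035, 0.0026], [0.0026, 0.004, -1.0]]
```

{"fn": "step_arm", "kwargs": {
  "plan": [
    [-1,0,0,-0.3,0,0,0],
    [-1,0,0,-0.7,0,0,0],
    [-1,0,0,-1,0,0,0],
    [-1,0,0,-1,0,0,0],
    [-1,0,0,-1,0,0,0],
    [-1,0,0,-1,0,0,0],
    [-1,0,0,-1,0,0,0],
    [-1,0,0,-0.8,0,0,0],
    [-1,0,0,0,0,0,0]
  ]
}}

```text
t: 21.8
ee_pos: [596.0, 331.7, 383.9]
orientation: [2.223, 2.215, 0.019]
ft_force: [0.0, 0.5, -2.6]
width: 57.2
grasp_force: 30.0
```

```bash
python3 log.py; python3 - <<'E'
from kin import *
o=get_obs(); r=R.from_rotvec(o['orientation']); z=r.apply([0,0,1]); D=-F.apply([0,0,1])
a=np.cross(z,D); s=np.linalg.norm(a); rt=R.from_rotvec(a/s*np.arcsin(s))*r
y=F.inv().apply(rt.apply([0,1,0])); th=np.arctan2(-y[0],y[1]); print('th',np.rad2deg(th))
to(neck(115),necktool(th))
E
```

```text
21.8 [0.49  0.379 1.327 0.    1.423 0.494] [596.  331.7 383.9] [2.223 2.215 0.019] [ 0.   0.5 -2.6] [-0.1   0.02 -0.05] 57.2 30.0
th -108.92567640335298
turn units [-1.56 -4.87  0.  ] |w|/.12 5.1 shift units [-4.425 -1.     3.597] shift in old axes [-5.719 -0.587  0.689]
```

{"fn": "step_arm", "kwargs": {
  "plan": [
    [-1,0,0,0,-0.26,-0.81,0],
    [-1,0,0,0,-0.26,-0.81,0],
    [-1,0,0,0,-0.26,-0.81,0],
    [-1,0,0,0,-0.26,-0.81,0],
    [-1,0,0,0,-0.26,-0.81,0],
    [-1,0,0,0,-0.26,-0.81,0],
    [-1,-0.74,-0.17,0.55,0,0,0],
    [-1,-0.74,-0.17,0.55,0,0,0],
    [-1,-0.74,-0.17,0.55,0,0,0],
    [-1,-0.74,-0.17,0.55,0,0,0],
    [-1,-0.74,-0.17,0.55,0,0,0],
    [-1,-0.74,-0.17,0.55,0,0,0],
    [-1,0,0,0,0,0,0],
    [-1,0,0,0,0,0,0]
  ]
}}

```text
t: 23.55
ee_pos: [560.9, 53.0, 354.8]
orientation: [1.824, 1.815, -0.368]
ft_force: [0.2, 0.4, -1.5]
width: 57.4
grasp_force: 30.0
```

```bash
python3 st.py; python3 - <<'E'
from kin import *
to(neck(115),necktool(np.deg2rad(-108.9)))
p,P,im=grab('top'); s,PS,_=grab('scene')
a=cv2.resize(p[80:240,200:360,::-1],(400,400),interpolation=cv2.INTER_CUBIC);b=cv2.resize(s[110:270,160:320,::-1],(400,400),interpolation=cv2.INTER_CUBIC)
cv2.imwrite('pics/filt.png',np.hstack([a,b]))
E
```

```text
t 23.55 TCP in neck [ -2.75   2.4  125.87] ang deg -108.7 z [-0.006  0.    -1.   ] f [ 0.4  1.1 -1. ] m [0.4  0.08 0.05] w 57.4 g 30.0 q6 0.6
turn units [-0.05  0.02  0.03] |w|/.12 0.1 shift units [-0.028  0.068  0.217] shift in old axes [-0.027  0.069  0.217]
```

View pics/filt.png

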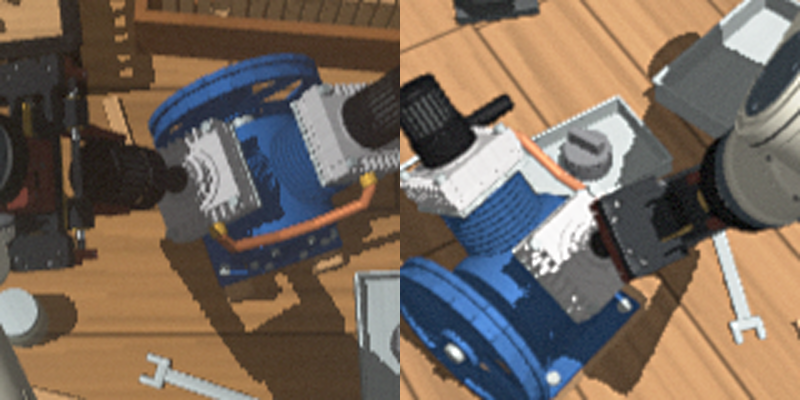

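The cap stands bar-up in the tray (right crop, 585,145) and the filter hangs just off the neck's axis. Correcting and closing in.

{"fn": "step_arm", "kwargs": {
  "plan": [
    [-1,-0.02,0.07,0.4,-0.05,0.02,0.03],
    [-1,0,0,0.4,0,0,0],
    [-1,0,0,0.25,0,0,0],
    [-1,0,0,0,0,0,0],
    [-1,0,0,0,0,0,0]
  ]
}}

```text
t: 24.28
ee_pos: [574.4, 24.1, 314.2]
orientation: [1.823, 1.812, -0.357]
ft_force: [-0.5, 0.6, -1.3]
width: 57.4
grasp_force: 30.0
```

```bash
python3 st.py; python3 - <<'E'
from kin import *
to(neck(57),necktool(np.deg2rad(-108.9)))
E
```

```text
t 24.27 TCP in neck [ 0.97 -0.2  74.42] ang deg -108.9 z [ 0.002 -0.    -1.   ] f [-0.3  1.3 -0.6] m [0.34 0.04 0.04] w 57.4 g 30.0 q6 0.62
turn units [ 0.01 -0.    0.  ] |w|/.12 0.0 shift units [-0.002 -0.02   0.348] shift in old axes [-0.003 -0.02   0.348]
```

{"fn": "step_arm", "kwargs": {
  "plan": [
    [-1,0,-0.015,0.1,0,0,0],
    [-1,0,0,0.1,0,0,0],
    [-1,0,0,0.1,0,0,0],
    [-1,0,0,0,0,0,0]
  ]
}}

```text
t: 24.78
ee_pos: [575.9, 15.0, 300.9]
orientation: [1.824, 1.812, -0.359]
ft_force: [0.2, -0.9, -2.3]
width: 57.1
grasp_force: 30.0
```

```bash
python3 st.py
```

```text
t 24.77 TCP in neck [-5.200e-01 -1.000e-02  5.831e+01] ang deg -108.9 z [ 0.  0. -1.] f [-0.1  0.6 -2.5] m [0.36 0.08 0.09] w 57.1 g 30.0 q6 0.62
```

Over the rim without contact (underside about 19.4). Pressing down gently.

{"fn": "step_arm", "kwargs": {
  "plan": [
    [-1,0,0,0.04,0,0,0],
    [-1,0,0,0.03,0,0,0],
    [-1,0,0,0,0,0,0]
  ]
}}

```text
t: 25.15
ee_pos: [576.7, 13.4, 298.4]
orientation: [1.823, 1.812, -0.358]
ft_force: [-0.3, -0.1, -2.7]
width: 57.7
grasp_force: 30.0
```

```bash
python3 st.py
```

```text
t 25.15 TCP in neck [-2.600e-01 -4.000e-02  5.523e+01] ang deg -108.9 z [ 0.001 -0.    -1.   ] f [-0.3  1.6 -2.2] m [0.37 0.1  0.12] w 57.7 g 30.0 q6 0.63
```

{"fn": "step_arm", "kwargs": {
  "plan": [
    [-1,0,0,0.03,0,0,0],
    [-1,0,0,0.02,0,0,0],
    [-1,0,0,0,0,0,0]
  ]
}}

```text
t: 25.52
ee_pos: [577.2, 12.1, 296.3]
orientation: [1.823, 1.812, -0.358]
ft_force: [0.7, 1.9, -1.3]
width: 57.5
grasp_force: 30.0
```

```bash
python3 st.py
```

```text
t 25.52 TCP in neck [-2.700e-01 -3.000e-02  5.273e+01] ang deg -108.9 z [ 0.001 -0.    -1.   ] f [ 1.2  2.  -0.2] m [0.36 0.03 0.13] w 57.5 g 30.0 q6 0.63
```

{"fn": "step_arm", "kwargs": {
  "plan": [
    [-1,0,0,0.03,0,0,0],
    [-1,0,0,0.02,0,0,0],
    [-1,0,0,0,0,0,0]
  ]
}}

```text
t: 25.9
ee_pos: [577.6, 10.7, 294.2]
orientation: [1.823, 1.812, -0.358]
ft_force: [-0.9, -0.7, -1.6]
width: 57.6
grasp_force: 30.0
```

```bash
python3 st.py
```

```text
t 25.9 TCP in neck [-2.900e-01 -2.000e-02  5.019e+01] ang deg -108.9 z [ 0.001 -0.    -1.   ] f [-1.1  0.6 -1.6] m [0.46 0.02 0.1 ] w 57.6 g 30.0 q6 0.63
```

{"fn": "step_arm", "kwargs": {
  "plan": [
    [-1,0,0,0.03,0,0,0],
    [-1,0,0,0.02,0,0,0],
    [-1,0,0,0,0,0,0]
  ]
}}

```text
t: 26.28
ee_pos: [578.1, 9.3, 292.2]
orientation: [1.823, 1.812, -0.358]
ft_force: [0.3, 0.1, -2.3]
width: 57.4
grasp_force: 30.0
```

```bash
python3 st.py
```

```text
t 26.27 TCP in neck [-2.600e-01 -4.000e-02  4.771e+01] ang deg -108.9 z [ 0.001 -0.    -1.   ] f [ 0.3  1.3 -1.8] m [0.38 0.15 0.07] w 57.4 g 30.0 q6 0.63
```

{"fn": "step_arm", "kwargs": {
  "plan": [
    [-1,0,0,0.02,0,0,0],
    [-1,0,0,0.02,0,0,0],
    [-1,0,0,0,0,0,0]
  ]
}}

```text
t: 26.65
ee_pos: [578.5, 8.8, 291.2]
orientation: [1.824, 1.812, -0.357]
ft_force: [-3.2, 3.9, 2.6]
width: 57.2
grasp_force: 30.0
```

```bash
python3 st.py
```

```text
t 26.65 TCP in neck [-0.00e+00  4.00e-02  4.65e+01] ang deg -108.9 z [ 0.002  0.    -1.   ] f [-1.8  2.4  4.9] m [0.58 0.35 0.06] w 57.2 g 30.0 q6 0.63
```

Contact now shows at underside ≈7.6 mm, so the lugs entered the gaps directly. Turning clockwise along the lead.

{"fn": "step_arm", "kwargs": {
  "plan": [
    [-1,0,0,0.006,0,0,0.6],
    [-1,0,0,0.007,0,0,0.6],
    [-1,0,0,0.007,0,0,0.6],
    [-1,0,0,0.007,0,0,0.6],
    [-1,0,0,0,0,0,0]
  ]
}}

```text
t: 27.28
ee_pos: [579.5, 8.1, 290.3]
orientation: [2.047, 1.519, -0.245]
ft_force: [-0.0, 3.8, 3.1]
width: 56.9
grasp_force: 30.0
```

```bash
python3 st.py
```

```text
t 27.27 TCP in neck [ 0.65 -0.28 45.19] ang deg -125.4 z [ 0.003 -0.    -1.   ] f [1.2 1.2 4.6] m [ 0.38 -0.2   0.04] w 56.9 g 30.0 q6 0.92
```

{"fn": "step_arm", "kwargs": {
  "plan": [
    [-1,0,0,0.008,0,0,0.7],
    [-1,0,0,0.008,0,0,0.7],
    [-1,0,0,0.008,0,0,0.7],
    [-1,0,0,0.008,0,0,0.7],
    [-1,0,0,0.008,0,0,0.7],
    [-1,0,0,0,0,0,0]
  ]
}}

```text
t: 28.02
ee_pos: [579.7, 6.8, 288.6]
orientation: [2.303, 1.054, -0.081]
ft_force: [0.6, 4.5, 5.6]
width: 57.5
grasp_force: 30.0
```

```bash
python3 st.py
```

```text
t 28.02 TCP in neck [ 0.43 -0.37 43.1 ] ang deg -149.4 z [ 0.003 -0.    -1.   ] f [1.9 0.1 6.9] m [ 0.15 -0.11  0.06] w 57.5 g 30.0 q6 1.34
```

{"fn": "step_arm", "kwargs": {
  "plan": [
    [-1,0,0,0.007,0,0,0.7],
    [-1,0,0,0.007,0,0,0.7],
    [-1,0,0,0.005,0,0,0.5],
    [-1,0,0,0,0,0,0]
  ]
}}

```text
t: 28.52
ee_pos: [579.7, 6.2, 287.8]
orientation: [2.405, 0.785, 0.009]
ft_force: [-0.4, 3.9, 6.1]
width: 57.3
grasp_force: 30.0
```

```bash
python3 st.py
```

```text
t 28.52 TCP in neck [ 0.31 -0.37 42.08] ang deg -162.4 z [ 0.002 -0.    -1.   ] f [ 0.8 -0.4  7.2] m [ 0.09 -0.11  0.08] w 57.3 g 30.0 q6 1.56
```

{"fn": "step_arm", "kwargs": {
  "plan": [
    [-1,0,0,0.006,0,0,0.5],
    [-1,0,0,0.006,0,0,0.5],
    [-1,0,0,0.004,0,0,0.5],
    [-1,0,0,0,0,0,0]
  ]
}}

```text
t: 29.02
ee_pos: [579.2, 5.8, 287.4]
orientation: [2.468, 0.566, 0.079]
ft_force: [-4.8, 6.0, 9.8]
width: 57.4
grasp_force: 30.0
```

```bash
python3 st.py
```

```text
t 29.02 TCP in neck [-0.36 -0.33 41.66] ang deg -172.7 z [ 0.001 -0.    -1.   ] f [-2.6  0.3 12.1] m [0.18 0.56 0.28] w 57.4 g 30.0 q6 1.74
```

{"fn": "step_arm", "kwargs": {
  "plan": [
    [-1,0,0,0,0,0,0.4],
    [-1,0,0,0,0,0,0.3],
    [-1,0,0,0,0,0,0]
  ]
}}

```text
t: 29.4
ee_pos: [579.7, 5.9, 287.4]
orientation: [2.491, 0.465, 0.113]
ft_force: [-1.9, 6.3, 9.1]
width: 57.2
grasp_force: 30.0
```

```bash
python3 st.py
```

```text
t 29.4 TCP in neck [ 0.15 -0.35 41.6 ] ang deg -177.4 z [ 0.002 -0.001 -1.   ] f [ 0.2  0.2 11.2] m [0.22 0.2  0.79] w 57.2 g 30.0 q6 1.83
```

The moment has risen to 0.8 N m with the underside at about 3 mm: home on the stops. Releasing and backing off.

{"fn": "step_arm", "kwargs": {
  "plan": [
    [-1,0,0,-0.01,0,0,-0.1],
    [0.6,0,0,0,0,0,0],
    [1,0,0,0,0,0,0],
    [1,0,0,0,0,0,0],
    [1,0,0,0,0,0,0],
    [1,0,0,-0.4,0,0,0],
    [1,0,0,-0.8,0,0,0],
    [1,0,0,-1,0,0,0],
    [1,0,0,-1,0,0,0],
    [1,0,0,0,0,0,0],
    [1,0,0,0,0,0,0]
  ]
}}

```text
t: 30.78
ee_pos: [549.7, 92.6, 417.2]
orientation: [2.489, 0.475, 0.108]
ft_force: [-0.1, 0.2, -0.2]
width: 87.9
grasp_force: 0.0
```

```bash
python3 st.py; python3 - <<'E'
from kin import *
s,P,_=grab('scene'); t,PT,_=grab('top')
for Q in (P,PT):
    q=F.inv().apply(Q.reshape(-1,3)-N0); m=(np.hypot(q[:,0],q[:,1])<27)&(q[:,2]>60)&(q[:,2]<110)
    q=q[m]; print(len(q),np.median(q,0),q.mean(0)); 
    if len(q)>30: print('tilt',np.linalg.lstsq(np.c_[q[:,:2],np.ones(len(q))],q[:,2],rcond=None)[0])
a=cv2.resize(t[80:240,200:360,::-1],(400,400),interpolation=cv2.INTER_CUBIC);b=cv2.resize(s[110:270,160:320,::-1],(400,400),interpolation=cv2.INTER_CUBIC)
cv2.imwrite('pics/end.png',np.hstack([a,b]))
E
```

```text
t 30.77 TCP in neck [ -0.77   0.32 200.52] ang deg -176.9 z [ 0. -0. -1.] f [-0.   0.3 -0. ] m [0.32 0.12 0.04] w 87.9 g 0.0 q6 1.78
419 [ 1.01653989 -0.43203536 80.76864435] [ 0.75334828 -0.45195752 80.53115822]
tilt [-2.00515594e-02 -6.31599441e-03  8.05434095e+01]
370 [-0.94243362 -2.90022748 80.90599979] [-1.26206443 -2.87841254 79.63224259]
tilt [6.36742737e-02 1.17634725e-01 8.00512049e+01]
```

View pics/end.png

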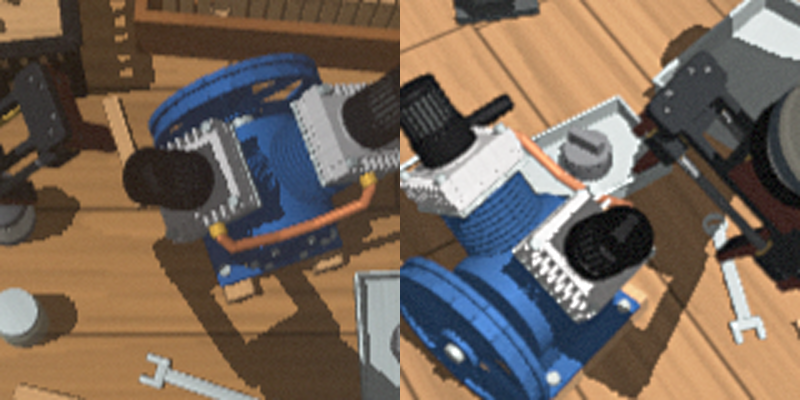

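The filter is square on the neck (left crop 170,180), with its top 80.8 mm along the axis (81 expected when home). The cap is upright in the tray (right crop 585,145), and the gripper is clear.

```bash
python3 -c "
from workcell import ctrl
print(ctrl.close_job())"
```

```text
the job is handed in; nothing more can be done
None
```

The cap stands bar-up in the tray, the filter is turned home on its seat at the stops, and the job was handed in at about 31 s; the hand-in returned no verdict, and the filter dropped straight in at the thread starts, so it was never turned backward.

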